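# Re-index the vial carriage with its pull-and-turn knob

### The arm

A 6-joint arm with a two-finger parallel gripper is mounted at the origin on a cart in front of the work surface, level with it; the furniture and walls round the work are solid. World frame = base frame: x ahead of the robot, y to its left, z up, the work surface at z = 0. Lengths are in m, angles in rad, forces in N, time in s.
With the tool pointing down it reaches from about 0.35 to 0.975 m from the base axis. Payload 4.9 kg.
Tool frame: the origin (TCP) lies at the very end of the fingers, on their centre line; the grasp point (between the pads) lies 19 mm behind it; z points along the fingers, y is the line along which they close (so a half turn about z gives the same grasp; the last joint's range is limited). The gripper opens to 85 mm and grips with 20 to 120 N. Pads are 22 mm wide; open, the fingers measure 114 mm over their backs; the gripper's body (76 mm by 85 mm) begins 54 mm behind the grasp point. The pads swing forward as they close: fully open they stand 13 mm farther back than shut.
Start: joints at [-1.422, 0.053, 1.613, -0, 1.476, -0.119], TCP at [0.165, -0.603, 0.231] pointing down, gripper open.
Joint ranges: [-3.01, 3.01], [-1.01, 2.22], [0.06, 2.58], [-1.02, 4.17], [0.09, 2.62], [-3.14, 3.14]. Speed limits (rad/s): [2.57, 2.57, 3.14, 3.14, 3.14, 3.14].

### API

Orientations are given as a unit quaternion [w, x, y, z].
In Python, from plant import manip, vision, order gives the robot as it stands.
- The arm moves only by the tool play_rows, never from a script. Its argument "steps" is a list that holds one entry, the list of rows, each a list of 6 numbers: the shift along the tool's x, y, z in mm, then the turn, a rotation vector about the tool's x, y, z in degrees. A call has 1 to 12 rows; each row is the pose to reach, as a shift and turn from the pose commanded when the call began, along the tool's axes at that moment; what a row does not reach only later rows make up. A row lasts 1/12 s, in which the tool goes at most 41.7 mm and 7.16 degrees, less where a joint would pass 70% of its speed; a pose out of reach is approached as far as the arm can. A call with a gripper value outside its range is refused whole. "claw" is the gripper's target within -1 to 1 (fully open at 1, half-way at 0, shut at -1), set as the call begins (left out, the last holds). The fingers move at their own pace and stop on an object; the grip force is fixed at half the most. Time passes only in rows, so rows that repeat a pose let the fingers close. It gives the time, the measured TCP pose, the force, the opening and the grip force at its end, in the units of the state.
- manip.state(): the state, without advancing time (a new reading comes with each control period).
- vision.grab_frame(name): name is "scene" or "top"; returns (picture, depth): 384x512x3 uint8, blue, green, red; 384x512 float32, m along the optical axis (not along the pixel's ray), 0 where there is no reading.
- vision.camera_info(name): a dict with "K" (3x3 intrinsics, pixels), "eye" and "orientation" of the camera in the world. Camera axes: x right, y down, z forward; pixel columns grow to the right and rows downward; lengths in m; the calibration is good to about 2 mm. A picture is of the moment at which its call begins. camera_info takes no time and is no camera call.
- order.job_done(): hands the job in; it is judged then, once.
The state is a dict: "time": time; "joint_pos": joint angles; "joint_vel": joint speeds; "joint_efforts": joint torques, N m; "tool_pos": TCP position; "tool_rot": TCP orientation; "contact_force": force on the tool from outside, world axes, zero at the start; "ft_torque": the same for the moment, N m; "gripper_width": opening from 0.0 (shut) to 1.0 (fully open); "grasp_force": force on a finger pad.
Only numpy, scipy, OpenCV 4.12 (cv2) and the standard library are available. Lean on these libraries where they do the work, as an engineer would, in place of code of your own. Each camera call takes 0.05 s, during which the arm holds its last target. There are 200 camera calls.

### The job

Move the vial carriage to the station with the green flag and lock it there: pull the red sprung knob up clear of its slot, turn it a sixth of a turn counter-clockwise and let it settle into its raised notch, then slide the carriage to the green flag, turn the knob back and, without forcing the index pin, feel the carriage along until the pin snaps fully home in that station's hole. Leave the knob released, and do not disturb the bottle, tape roll, timer and column nearby.

Things in the scene. Friction and masses are not known exactly. Their poses are not given: they have to be found in the camera images.
- rail: fixed transfer slide on the bench: grey base plate 150 (x) x 290 (y) x 12 mm, two steel guide rods along its y, end blocks 32 mm high. Origin on the bench under the middle of the slide; x across the rail, away from the robot; y along the rail (the carriage's travel); z up. Middle station at y = 0, the outer two at about y = +70 and -70 mm.
- middle_hole (a point): mouth of the middle index hole, in the top of the steel bar (18 mm wide, 30 mm above the bench) along the rail's middle line. Holes are 7.5 mm long along the rail. Each outer hole is in a flush bright plate set by hand: its centre is up to 10 mm to either side of the flag's centre line, so it must be found by feel with the sprung pin sliding on the bar.
- carriage (a joint): aluminium carriage, 115 x 56 mm, top 44 mm above the bench, three capped vials fixed in a white block on its far side (tops 78 mm above the bench); slides along the rail's y with about 2 N of friction. Value = its y on the rail in m; starts at 0 (middle station), end stops at +-0.086
- plunger (a joint): height of the sprung pin and knob in m: 0 = fully home (pin 9 mm deep in a hole); about 0.009 = pin riding on the bar; about 0.0105 = knob resting in the raised notch (pin 1.5 mm clear of the bar); above 0.0135 = free to turn; upper stop 0.020. The spring pushes down with 7 N at 0, 10 N at 0.020, well damped; the moving parts weigh about 110 g.
- knob (a joint): turn of the knob in rad, counter-clockwise from above positive: 0 (+-0.1 of play) = in the deep slot, where the pin can go fully down; 1.05 = over the 3 mm deep raised notch. It can turn only while joint plunger is above 0.0135 (do not force it round below that); stops at -0.2 and 1.25. At 0 the grip bar lies across the rail (along the rail's x).
- knob_grip (a point): middle of the knob's red upright grip bar: 42 mm long, 14 mm thick, 30 mm tall (14 mm above, 16 mm below this point), on a black skirt 38 mm across whose top is 14 mm below this point. Knob x axis along the bar, z up. 82 mm above the bench when home; on the axis of knob and pin.
- index_pin: round steel index pin, 6 mm in diameter, under the knob on its axis; goes up and down with joint plunger but does not turn. Axes as the rail's. Origin on its axis 21 mm below its flat tip, level with the bench while home. It must not press on the bar or the wall of a hole with more than 25 N
- green_flag: green station marker block 14 x 26 x 12 mm on the front ledge of the rail, 62 mm in front of the carriage's middle line (rail x = -62 mm); marks the wanted station (left or right outer one). Origin at the middle of its underside; axes as the rail's.
- yellow_flag: the same marker in yellow at the other outer station, which is not wanted
- reagent_bottle: loose white plastic bottle with black cap, 72 mm wide, 152 mm tall, origin under its middle; leave alone
- tape_roll: loose tan tape roll lying flat, 92 mm wide, 25 mm tall; leave alone
- timer: loose white bench timer standing upright, 24 x 66 x 62 mm; leave alone
- column: loose steel column lying on the bench, 119 mm long, 16 mm thick; leave alone

How it is judged:
On the way, in this order (a step that is already met when the one before it is completed fails the run):
1. the knob has been pulled up, turned and has settled in its raised notch (turned 0.9 to 1.2 rad, 9.5 to 12.5 mm up) (value of joint plunger between 0.0095 and 0.0125 m and value of joint knob between 0.9 and 1.2 rad), for 0.2 s.
2. the carriage is at the green flag (pin within 18 mm along the rail) with the pin still up (y of index_pin in the frame of green_flag between -0.018 and 0.018 m and value of joint plunger above 0.006 m), for 0.1 s.
At the end, for the whole second after the job is handed in: The pin is fully home (within 2 mm) in the hole of the green-flag station (carriage within 14 mm of the flag's centre line along the rail), the knob is turned back (within 0.2 rad of 0) and released, and the carriage is at rest (value of joint plunger below 0.002 m and value of joint knob between -0.2 and 0.2 rad and y of index_pin in the frame of green_flag between -0.014 and 0.014 m and velocity of joint carriage between -0.01 and 0.01 m/s); the robot touches nothing.
It fails at once if the index pin is forced against the bar or the wall of a hole with more than 25 N (contact force between index_pin and anything else above 25 N).
It fails at once if the knob is forced round (beyond 0.25 rad) without being pulled up clear of its slot (value of joint knob above 0.25 rad and value of joint plunger below 0.008 m).
It fails at once if a loose bystander is moved by more than 15 mm (distance of any of reagent_bottle, tape_roll, timer, column from where it was at the start of the episode above 0.015 m).
It also fails if it takes over 51 s, if anything falls off the work surface, if the arm or the gripper's body presses on something with over 40 N, if the wrist force passes 120 N, or if a joint passes its speed limit or range.

## Working session

There is one attempt and no reset: what is moved stays moved. The work goes in short steps, Python scripts to look and compute and a tool call to move; the robot and the scene stay as the last step left them, time stands still between calls to the robot, and variables do not carry over. Pictures are saved under pics/ and viewed, at most 10 in all, crops included, and the job is handed in when it is done.

Besides the shell and the picture viewer there is one more tool, called after "Call:" by a JSON object that holds its "fn" and its "kwargs", one argument or row to a line. play_rows: Moves the arm, as the interface text tells. Its arguments: {"type":"object","properties":{"steps":{"type":"array"},"claw":{"type":"number"}},"required":["steps"]}

```bash
mkdir -p pics
cat > h.py <<'E'
import numpy as np,cv2
from scipy.spatial.transform import Rotation as R
from plant import manip,vision,order
def cam(n):
    c=vision.camera_info(n);q=c["orientation"]
    return np.array(c["K"]),np.array(c["eye"]),R.from_quat([q[1],q[2],q[3],q[0]]).as_matrix()
def ray(n,u,v,z):
    K,e,M=cam(n);d=M@np.linalg.inv(K)@np.array([u,v,1.]);return e+d*(z-e[2])/d[2]
def proj(n,p):
    K,e,M=cam(n);q=K@(M.T@(np.array(p)-e));return q[:2]/q[2]
def cloud(n,d):
    K,e,M=cam(n);v,u=np.mgrid[:384,:512];r=np.stack([u,v,np.ones_like(u)],-1)@np.linalg.inv(K).T
    return (r*d[...,None])@M.T+e
E
python3 - <<'E'
from h import *
for n in("scene","top"):
    p,d=vision.grab_frame(n);cv2.imwrite(f"pics/{n}0.png",p);np.save(n+"d",d);K,e,M=cam(n);print(n,K[0,0],e,M[:,2])
s=manip.state();print(s)
E
```

```text
scene 487.8897163505285 [-0.02341329  1.0387806   1.04141989] [ 0.40922202 -0.63839595 -0.651911  ]
top 439.829443969038 [0.39944802 0.05891585 1.43550581] [ 0.13352513  0.00884878 -0.99100592]
{'time': 0.1, 'joint_pos': array([-1.42196677e+00,  5.32841422e-02,  1.61420221e+00,  2.60859641e-05,
        1.47602666e+00, -1.19005434e-01]), 'joint_vel': array([-0.00046627, -0.00190864, -0.00436441,  0.00064712,  0.00136035,
       -0.00153813]), 'joint_efforts': array([ 7.80731552e-04, -3.94904459e+01, -3.71361458e+01, -9.56718804e-05,
        3.95971758e-03, -1.00397975e-05]), 'tool_pos': array([ 0.16531879, -0.60212805,  0.23016294]), 'tool_rot': array([-9.60265334e-04,  9.91046155e-01,  1.33516280e-01, -1.33589063e-06]), 'contact_force': array([ 0.69197168, -0.36161443,  0.37470556]), 'ft_torque': array([-0.00147412,  0.03803151,  0.02189   ]), 'grasp_force': 0.0, 'gripper_width': 0.999686088555986}
```

View pics/top0.png

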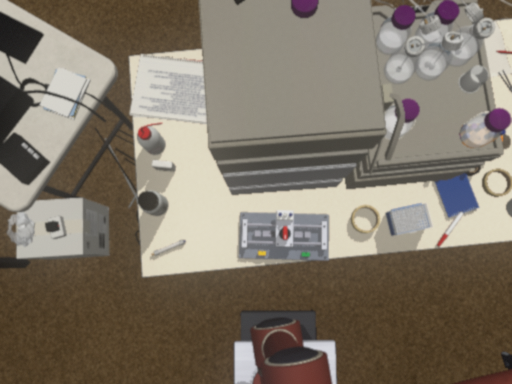

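View pics/scene0.png

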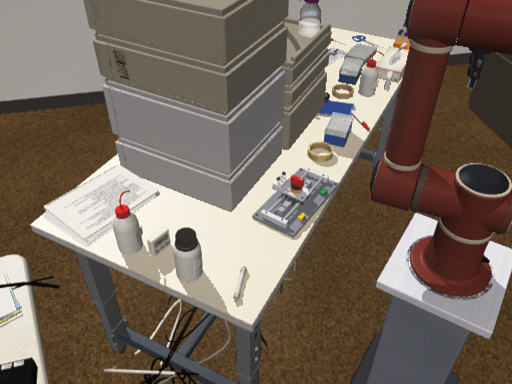

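The top view shows the red knob at about (285,233), the green flag at (305,254), the yellow flag at (263,253), and tall boxes just beyond the rail. The scene view shows the same knob at about (296,184).

Run:
```python
from h import *
from math import *
def masks(p):
    h=cv2.cvtColor(p,cv2.COLOR_BGR2HSV)
    return dict(red=(cv2.inRange(h,(0,150,100),(6,255,255))|cv2.inRange(h,(174,150,100),(180,255,255))),
     green=cv2.inRange(h,(45,120,60),(85,255,255)),yellow=cv2.inRange(h,(20,150,120),(32,255,255)))
box={'top':(235,205,335,265),'scene':(245,160,340,240)}
hz=dict(red=.096,green=None,yellow=None)
for n in box:
    p=cv2.imread(f"pics/{n}0.png");d=np.load(n+"d.npy");C=cloud(n,d);a,b,c,e=box[n]
    for k,m in masks(p).items():
        w=np.zeros_like(m);w[b:e,a:c]=m[b:e,a:c]
        N,L,S,ct=cv2.connectedComponentsWithStats(w)
        if N<2: print(n,k,None);continue
        i=1+S[1:,4].argmax();P=C[L==i];print(n,k,S[i],ct[i].round(1),"mean",np.median(P,0).round(4),"zmax",P[:,2].max().round(3),"ray@.091",ray(n,*ct[i],.091).round(4) if k=='red' else '')
    if n=='top':
        # base plate outline: dark grey
        X=C[b-8:e+8,a-8:c+8]; m=((X[...,2]>.008)).astype(np.uint8)
        cs,_=cv2.findContours(m,0,2);cn=max(cs,key=cv2.contourArea);r=cv2.minAreaRect(cn);print(r)
        Q=X[m>0];Q=Q[(Q[:,2]<.05)];r=cv2.minAreaRect((Q[:,:2]*1000).astype(np.float32));print("rail rect mm",r)
        B=C[100:215,200:400].reshape(-1,3);
        for y0 in np.arange(-.2,.25,.05):
            s=B[(abs(B[:,1]-y0)<.025)&(B[:,2]>.1)&(B[:,0]>0)];print(round(y0,2),s[:,0].min().round(3) if len(s) else None,s[:,2].max().round(2) if len(s) else None)
n='scene';p=cv2.imread("pics/scene0.png")
cv2.imwrite("pics/z1.png",np.hstack([cv2.resize(p[155:245,245:345],(400,360),interpolation=2),cv2.resize(cv2.imread("pics/top0.png")[195:275,230:340],(400,360),interpolation=2)]))
```

```text
top red [283 227   4   8  29] [284.6 230.8] mean [ 0.4928 -0.0034  0.0952] zmax 0.1 ray@.091 [ 0.4935 -0.0024  0.091 ]
top green [302 253   7   3  21] [305. 254.] mean [ 0.4237 -0.0694  0.0237] zmax 1.436 ray@.091 
top yellow [258 251   8   4  21] [261.4 252.9] mean [0.4282 0.0677 0.0249] zmax 1.436 ray@.091 
((57.139095306396484, 37.21418762207031), (90.10037231445312, 48.877811431884766), 1.5074357986450195)
rail rect mm ((508.6460876464844, -2.9953765869140625), (365.97027587890625, 197.66336059570312), 87.95703125)
-0.2 0.603 0.62
-0.15 0.637 0.64
-0.1 0.634 0.64
-0.05 0.63 0.64
-0.0 0.627 0.64
0.05 0.399 1.44
0.1 0.62 0.64
0.15 0.618 0.64
0.2 None None
scene red [291 175  13  13 110] [296.5 180.8] mean [0.4886 0.0024 0.0861] zmax 0.101 ray@.091 [0.4855 0.0078 0.091 ]
scene green [321 188   6   8  30] [323.4 191.4] mean [ 0.424  -0.0644  0.0239] zmax 0.028 ray@.091 
scene yellow [298 213   8   8  37] [301.1 216.4] mean [0.4289 0.0752 0.0223] zmax 1.041 ray@.091
```

View pics/z1.png

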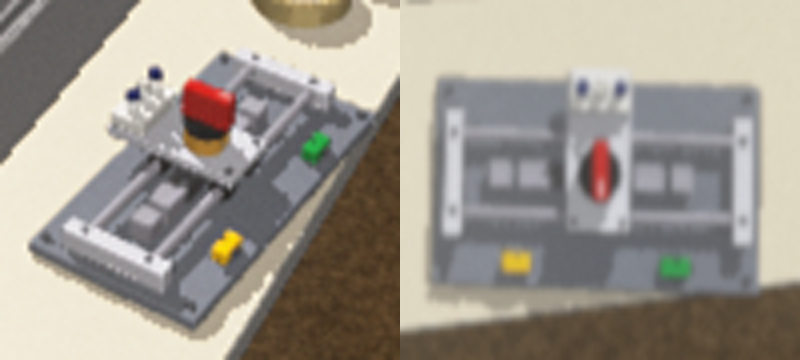

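The crops show the bar along rail x at top pixel (285,232.6) and the green flag at (305.6,254). A dark gap in the bright plate at about (303.4,242) suggests the hole lies a few mm to the +y side of the flag.

```bash
cat >> h.py <<'E'
def rows(pos,yaw):
    "shift (mm) and turn (deg) in tool axes from measured pose to tool-down pose at pos with tool x at yaw (deg)"
    s=manip.state();q=s["tool_rot"];A=R.from_quat([q[1],q[2],q[3],q[0]])
    B=R.from_euler('z',yaw,degrees=True)*R.from_euler('x',180,degrees=True)
    return ((A.inv().apply(np.array(pos)-s["tool_pos"]))*1000).round(1),(A.inv()*B).as_rotvec(degrees=True).round(2)
E
python3 - <<'E'
from h import *
print(ray("top",285,232.6,.096),ray("top",305.6,254.2,.024),ray("top",262,253,.024),ray("top",303.4,242,.03))
# dark gap profile on bar right & left of carriage
g=cv2.cvtColor(cv2.imread("pics/top0.png"),cv2.COLOR_BGR2GRAY)
for r in (233,234,235): print(g[r,294:318], g[r,252:276])
m=ray("top",305.6,254.2,.024);print(rows([.488,-.001,.16],-1.9))
d=np.load("topd.npy");C=cloud("top",d);print(C[225:241,285].round(3)[:,[0,2]].tolist())
E
```

```text
[ 0.4877724  -0.00347111  0.096     ] [ 0.42307213 -0.07122651  0.024     ] [0.42821893 0.06759232 0.024     ] [ 0.46161192 -0.06457405  0.03      ]
[146 160 163 164 163 164 164 159 143 122 128 157 165 166 165 160 145 128
 123 122 122 120 122 118] [133 130 137 162 170 171 170 165 153 133 135 160 167 168 168 167 161 145
 124  97  83  82  92 140]
[147 161 167 168 166 166 165 161 146 119 128 159 168 169 169 164 151 137
 132 132 131 131 130 124] [130 123 135 161 169 170 170 164 150 129 134 161 169 169 169 168 165 155
 136 106  89  82  91 137]
[147 163 170 168 169 168 167 162 145 117 127 158 167 168 168 164 153 137
 133 134 134 133 134 125] [122 114 130 154 162 162 162 158 144 122 131 156 163 165 164 163 162 161
 144 113  91  83  91 135]
(array([ 470.2, -494.2,   71.2]), array([-0.11,  0.  , 17.25]))
[[0.516, 0.041], [0.508, 0.094], [0.505, 0.092], [0.502, 0.096], [0.499, 0.093], [0.496, 0.096], [0.493, 0.097], [0.49, 0.095], [0.486, 0.098], [0.484, 0.096], [0.48, 0.101], [0.478, 0.093], [0.474, 0.098], [0.471, 0.097], [0.469, 0.088], [0.468, 0.046]]
```

Call:
{"fn": "play_rows", "kwargs": {
  "steps": [
    [[469.5,-491.8,30,0,0,17.25],[469.5,-491.8,30,0,0,17.25],[469.5,-491.8,30,0,0,17.25],[469.5,-491.8,30,0,0,17.25],[469.5,-491.8,30,0,0,17.25],[469.5,-491.8,30,0,0,17.25],[469.5,-491.8,30,0,0,17.25],[469.5,-491.8,30,0,0,17.25],[469.5,-491.8,30,0,0,17.25],[469.5,-491.8,30,0,0,17.25],[469.5,-491.8,30,0,0,17.25],[469.5,-491.8,30,0,0,17.25]]
  ],
  "claw": 1
}}

```text
time: 1.1
tool_pos: [0.4027, -0.1609, 0.2089]
tool_rot: [0.0, 1.0, -0.017, 0.0]
contact_force: [0.7, -0.3, 0.3]
gripper_width: 1.0
grasp_force: 0.0
```

Run:
```python
from h import *
print(manip.state()['time'],manip.state()['tool_pos'],manip.state()['joint_vel'],rows([.488,-.0035,.14],-1.9))
```

```text
1.1 [ 0.40266196 -0.16094145  0.20893863] [ 1.16604601e+00  1.21811056e-01 -5.33654708e-02 -9.37515294e-05
 -8.00036148e-02  1.15387014e+00] (array([  80. , -160.2,   68.9]), array([ 0.01, -0.02, -0.02]))
```

Call:
{"fn": "play_rows", "kwargs": {
  "steps": [
    [[60,-120,20,0,0,0],[60,-120,20,0,0,0],[60,-120,20,0,0,0],[60,-120,20,0,0,0],[60,-120,20,0,0,0],[60,-120,20,0,0,0]]
  ]
}}

```text
time: 1.6
tool_pos: [0.466, -0.0449, 0.1888]
tool_rot: [0.0, 1.0, -0.016, -0.001]
contact_force: [-0.4, -0.3, -0.6]
gripper_width: 1.0
grasp_force: 0.0
```

Run:
```python
from h import *
print(manip.state()['time'],manip.state()['tool_pos'],rows([.488,-.0035,.14],-1.9))
```

```text
1.6 [ 0.46599878 -0.04494133  0.18877696] (array([ 20.7, -42.1,  48.7]), array([0.03, 0.08, 0.08]))
```

Call:
{"fn": "play_rows", "kwargs": {
  "steps": [
    [[20.7,-42.1,30,0,0,0],[20.7,-42.1,30,0,0,0],[20.7,-42.1,60,0,0,0],[20.7,-42.1,90,0,0,0],[20.7,-42.1,110,0,0,0],[20.7,-42.1,115,0,0,0],[20.7,-42.1,115,0,0,0],[20.7,-42.1,115,0,0,0]]
  ]
}}

```text
time: 2.27
tool_pos: [0.4889, -0.0047, 0.0753]
tool_rot: [0.0, 1.0, -0.017, 0.001]
contact_force: [0.4, 0.1, 0.4]
gripper_width: 0.999
grasp_force: 0.0
```

Call:
{"fn": "play_rows", "kwargs": {
  "steps": [
    [[0,0,0,0,0,0],[0,0,0,0,0,0],[0,0,0,0,0,0],[0,0,0,0,0,0],[0,0,0,0,0,0],[0,0,0,0,0,0]]
  ],
  "claw": -0.4
}}

```text
time: 2.77
tool_pos: [0.4886, -0.0036, 0.0746]
tool_rot: [0.0, 1.0, -0.017, 0.0]
contact_force: [0.2, 0.2, -0.4]
gripper_width: 0.3
grasp_force: 0.0
```

Run:
```python
from h import *
print(manip.state()['time'],manip.state()['tool_pos'],manip.state()['gripper_width'],manip.state()['contact_force'],rows([.488,-.0035,.073],-1.9))
p,d=vision.grab_frame("scene");cv2.imwrite("pics/s2.png",cv2.resize(p[110:250,230:370],(560,560),interpolation=2))
```

```text
2.7667 [ 0.4885945  -0.00363009  0.07455749] 0.30013629577564443 [ 0.18481112  0.2277678  -0.4111984 ] (array([-0.6, -0.1,  1.6]), array([ 0.  , -0.03,  0.  ]))
```

View pics/s2.png

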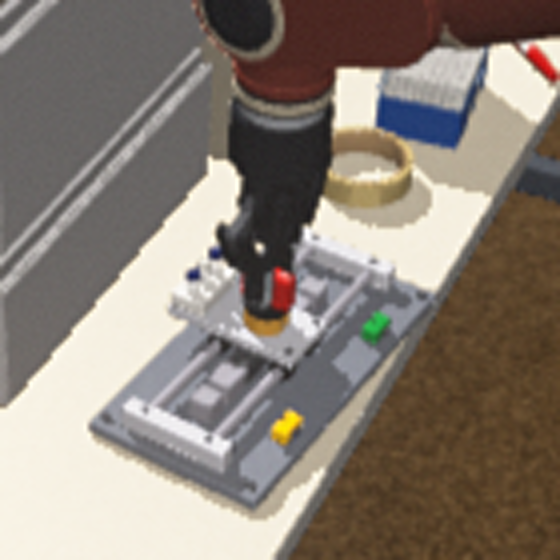

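The picture shows the fingers straddling the red bar (crop pixel about (280,290)). I'll now narrow the gap while watching the force.

Call:
{"fn": "play_rows", "kwargs": {
  "steps": [
    [[0,0,1,0,0,0],[0,0,1,0,0,0],[0,0,1,0,0,0]]
  ],
  "claw": -0.53
}}

```text
time: 3.07
tool_pos: [0.4883, -0.0036, 0.0731]
tool_rot: [-0.0, 1.0, -0.017, -0.0]
contact_force: [-0.2, -0.5, -0.1]
gripper_width: 0.236
grasp_force: 0.0
```

Call:
{"fn": "play_rows", "kwargs": {
  "steps": [
    [[0,1,0,0,0,0],[0,1,0,0,0,0],[0,2,0,0,0,0],[0,2,0,0,0,0]]
  ]
}}

```text
time: 3.4
tool_pos: [0.4884, -0.0058, 0.0733]
tool_rot: [0.0, 1.0, -0.017, -0.0]
contact_force: [-0.5, -0.2, -0.4]
gripper_width: 0.238
grasp_force: 0.0
```

Call:
{"fn": "play_rows", "kwargs": {
  "steps": [
    [[0,1,0,0,0,0],[0,1,0,0,0,0],[0,1,0,0,0,0]]
  ]
}}

```text
time: 3.65
tool_pos: [0.4884, -0.0066, 0.0733]
tool_rot: [-0.0, 1.0, -0.017, 0.0]
contact_force: [0.5, 0.8, 0.1]
gripper_width: 0.235
grasp_force: 0.3
```

Call:
{"fn": "play_rows", "kwargs": {
  "steps": [
    [[0,0.5,0,0,0,0],[0,0.5,0,0,0,0],[0,0.5,0,0,0,0]]
  ]
}}

```text
time: 3.9
tool_pos: [0.4884, -0.007, 0.0733]
tool_rot: [-0.0, 1.0, -0.017, 0.0]
contact_force: [1.2, 2.6, -0.0]
gripper_width: 0.237
grasp_force: 0.9
```

Call:
{"fn": "play_rows", "kwargs": {
  "steps": [
    [[0,-3.2,0,0,0,0],[0,-3.2,0,0,0,0],[0,-3.2,0,0,0,0],[0,-3.2,0,0,0,0]]
  ],
  "claw": -0.62
}}

```text
time: 4.23
tool_pos: [0.4883, -0.0041, 0.0732]
tool_rot: [0.0, 1.0, -0.017, -0.0]
contact_force: [0.1, -0.0, 0.1]
gripper_width: 0.189
grasp_force: 0.0
```

Call:
{"fn": "play_rows", "kwargs": {
  "steps": [
    [[0,0,0,0,0,0],[0,0,0,0,0,0],[0,0,0,0,0,0]]
  ],
  "claw": -0.65
}}

```text
time: 4.48
tool_pos: [0.4884, -0.0041, 0.0732]
tool_rot: [0.0, 1.0, -0.017, -0.0]
contact_force: [-0.2, -0.2, -0.5]
gripper_width: 0.175
grasp_force: 0.0
```

Gap is now under 1 mm per side and there's no contact. Grip.

Call:
{"fn": "play_rows", "kwargs": {
  "steps": [
    [[0,0,0,0,0,0],[0,0,0,0,0,0],[0,0,0,0,0,0],[0,0,0,0,0,0]]
  ],
  "claw": -1
}}

```text
time: 4.82
tool_pos: [0.4885, -0.0042, 0.0734]
tool_rot: [0.0, 1.0, -0.017, -0.0]
contact_force: [-1.5, -0.6, 1.7]
gripper_width: 0.15
grasp_force: 60.3
```

Call:
{"fn": "play_rows", "kwargs": {
  "steps": [
    [[0,0,-4,0,0,0],[0,0,-8,0,0,0],[0,0,-12,0,0,0],[0,0,-16,0,0,0],[0,0,-17,0,0,0],[0,0,-17,0,0,0],[0,0,-17,0,0,0]]
  ]
}}

```text
time: 5.4
tool_pos: [0.488, -0.004, 0.0894]
tool_rot: [0.0, 1.0, -0.017, -0.0]
contact_force: [4.5, -1.3, -10.3]
gripper_width: 0.151
grasp_force: 58.7
```

Call:
{"fn": "play_rows", "kwargs": {
  "steps": [
    [[0,0,0,0,0,-7],[0,0,0,0,0,-14],[0,0,0,0,0,-21],[0,0,0,0,0,-28],[0,0,0,0,0,-35],[0,0,0,0,0,-42],[0,0,0,0,0,-49],[0,0,0,0,0,-56],[0,0,0,0,0,-60],[0,0,0,0,0,-60],[0,0,0,0,0,-60]]
  ]
}}

```text
time: 6.32
tool_pos: [0.4882, -0.004, 0.0898]
tool_rot: [-0.0, 0.875, 0.485, -0.0]
contact_force: [3.6, -1.8, -10.1]
gripper_width: 0.149
grasp_force: 58.8
```

Call:
{"fn": "play_rows", "kwargs": {
  "steps": [
    [[0,0,2,0,0,0],[0,0,4,0,0,0],[0,0,5.5,0,0,0],[0,0,5.5,0,0,0],[0,0,5.5,0,0,0]]
  ]
}}

```text
time: 6.73
tool_pos: [0.4882, -0.004, 0.0845]
tool_rot: [-0.0, 0.874, 0.485, -0.0]
contact_force: [2.5, -2.0, -8.9]
gripper_width: 0.148
grasp_force: 59.0
```

Call:
{"fn": "play_rows", "kwargs": {
  "steps": [
    [[0,0,0.5,0,0,0],[0,0,0.8,0,0,0],[0,0,0.8,0,0,0],[0,0,0.8,0,0,0]]
  ]
}}

```text
time: 7.07
tool_pos: [0.4883, -0.004, 0.084]
tool_rot: [-0.0, 0.874, 0.485, -0.0]
contact_force: [1.5, -2.0, -8.1]
gripper_width: 0.151
grasp_force: 59.1
```

Call:
{"fn": "play_rows", "kwargs": {
  "steps": [
    [[0,0,0.7,0,0,0],[0,0,0.7,0,0,0],[0,0,0.7,0,0,0],[0,0,0.7,0,0,0]]
  ]
}}

```text
time: 7.4
tool_pos: [0.4885, -0.004, 0.0839]
tool_rot: [-0.0, 0.874, 0.486, -0.0]
contact_force: [-1.9, -2.8, -0.3]
gripper_width: 0.15
grasp_force: 60.2
```

Call:
{"fn": "play_rows", "kwargs": {
  "steps": [
    [[-3,1.7,0,0,0,0],[-9,5.2,0,0,0,0],[-16,9.2,0,0,0,0],[-23,13.3,0,0,0,0],[-30,17.3,0,0,0,0],[-37,21.3,0,0,0,0],[-44,25.4,0,0,0,0],[-50,28.8,0,0,0,0],[-55,31.7,0,0,0,0],[-58,33.4,0,0,0,0],[-58.9,34,0,0,0,0],[-58.9,34,0,0,0,0]]
  ]
}}

```text
time: 8.4
tool_pos: [0.4861, -0.0735, 0.0838]
tool_rot: [0.001, 0.874, 0.485, -0.0]
contact_force: [-4.5, 0.3, 5.2]
gripper_width: 0.148
grasp_force: 61.0
```

Call:
{"fn": "play_rows", "kwargs": {
  "steps": [
    [[0,0,0,0,0,0],[0,0,0,0,0,0],[0,0,0,0,0,0]]
  ]
}}

```text
time: 8.65
tool_pos: [0.4861, -0.0735, 0.0838]
tool_rot: [0.001, 0.874, 0.485, -0.001]
contact_force: [-3.8, 0.1, 4.9]
gripper_width: 0.151
grasp_force: 61.0
```

Run:
```python
from h import *
p,d=vision.grab_frame("scene");cv2.imwrite("pics/s3.png",cv2.resize(p[110:250,230:370],(560,560),interpolation=2))
```

```text
(no output)
```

View pics/s3.png

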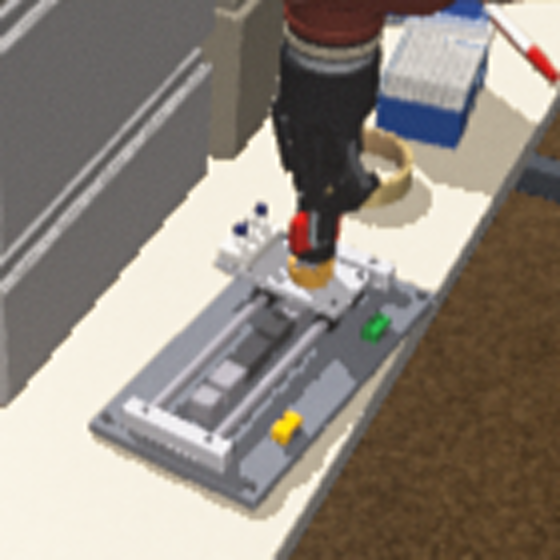

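The carriage has reached the green flag (knob at crop pixel (312,235), flag at (376,326)). Next I raise the knob and turn it back.

Call:
{"fn": "play_rows", "kwargs": {
  "steps": [
    [[0,0,-3,0,0,0],[0,0,-6.5,0,0,0],[0,0,-6.5,0,0,0],[0,0,-6.5,0,0,0]]
  ]
}}

```text
time: 9.03
tool_pos: [0.4858, -0.0725, 0.0888]
tool_rot: [0.0, 0.874, 0.485, -0.0]
contact_force: [2.7, -2.3, -10.2]
gripper_width: 0.145
grasp_force: 58.9
```

Call:
{"fn": "play_rows", "kwargs": {
  "steps": [
    [[0,0,0,0,0,7],[0,0,0,0,0,14],[0,0,0,0,0,21],[0,0,0,0,0,28],[0,0,0,0,0,35],[0,0,0,0,0,42],[0,0,0,0,0,49],[0,0,0,0,0,56],[0,0,0,0,0,60],[0,0,0,0,0,60],[0,0,0,0,0,60]]
  ]
}}

```text
time: 9.95
tool_pos: [0.4858, -0.072, 0.0891]
tool_rot: [0.0, 1.0, -0.016, -0.0]
contact_force: [2.0, -1.5, -10.5]
gripper_width: 0.152
grasp_force: 58.9
```

Call:
{"fn": "play_rows", "kwargs": {
  "steps": [
    [[0,0,2,0,0,0],[0,0,4,0,0,0],[0,0,5.5,0,0,0],[0,0,6.5,0,0,0],[0,0,6.5,0,0,0],[0,0,6.5,0,0,0]]
  ]
}}

```text
time: 10.45
tool_pos: [0.4859, -0.072, 0.083]
tool_rot: [0.0, 1.0, -0.017, -0.0]
contact_force: [0.3, -1.8, -9.0]
gripper_width: 0.149
grasp_force: 59.0
```

Call:
{"fn": "play_rows", "kwargs": {
  "steps": [
    [[0,0,0.7,0,0,0],[0,0,0.7,0,0,0],[0,0,0.7,0,0,0]]
  ]
}}

```text
time: 10.7
tool_pos: [0.486, -0.072, 0.0826]
tool_rot: [0.0, 1.0, -0.017, -0.0]
contact_force: [-0.2, -3.0, -8.3]
gripper_width: 0.149
grasp_force: 59.2
```

Call:
{"fn": "play_rows", "kwargs": {
  "steps": [
    [[0,0,0,0,0,0],[0,0,0,0,0,0],[0,0,0,0,0,0]]
  ],
  "claw": -0.6
}}

```text
time: 10.95
tool_pos: [0.4879, -0.0721, 0.0846]
tool_rot: [0.0, 1.0, -0.017, 0.002]
contact_force: [-0.2, -0.6, -0.1]
gripper_width: 0.2
grasp_force: 0.0
```

Call:
{"fn": "play_rows", "kwargs": {
  "steps": [
    [[0,-1,0,0,0,0],[0,-2,0,0,0,0],[0,-2.5,0,0,0,0],[0,-2.5,0,0,0,0]]
  ]
}}

```text
time: 11.28
tool_pos: [0.4872, -0.0701, 0.0837]
tool_rot: [0.001, 1.0, -0.016, 0.001]
contact_force: [0.8, -2.9, 2.5]
gripper_width: 0.203
grasp_force: 1.7
```

Call:
{"fn": "play_rows", "kwargs": {
  "steps": [
    [[0,-0.6,0,0,0,0],[0,-1.2,0,0,0,0],[0,-1.8,0,0,0,0],[0,-1.8,0,0,0,0]]
  ]
}}

```text
time: 11.62
tool_pos: [0.4872, -0.0694, 0.0836]
tool_rot: [0.002, 1.0, -0.017, 0.001]
contact_force: [0.1, -7.6, 2.1]
gripper_width: 0.198
grasp_force: 4.0
```

Call:
{"fn": "play_rows", "kwargs": {
  "steps": [
    [[0,-0.5,0,0,0,0],[0,-1,0,0,0,0],[0,-1.5,0,0,0,0],[0,-1.5,0,0,0,0]]
  ]
}}

```text
time: 11.95
tool_pos: [0.4872, -0.0678, 0.0836]
tool_rot: [0.002, 1.0, -0.017, 0.001]
contact_force: [0.2, -7.7, 2.3]
gripper_width: 0.203
grasp_force: 3.7
```

Call:
{"fn": "play_rows", "kwargs": {
  "steps": [
    [[0,-0.5,0,0,0,0],[0,-1,0,0,0,0],[0,-1.5,0,0,0,0],[0,-1.5,0,0,0,0]]
  ]
}}

```text
time: 12.28
tool_pos: [0.4872, -0.066, 0.0833]
tool_rot: [0.001, 1.0, -0.017, 0.001]
contact_force: [1.7, -6.2, 2.7]
gripper_width: 0.199
grasp_force: 3.0
```

Call:
{"fn": "play_rows", "kwargs": {
  "steps": [
    [[0,-0.4,0,0,0,0],[0,-0.7,0,0,0,0],[0,-1,0,0,0,0],[0,-1,0,0,0,0]]
  ]
}}

```text
time: 12.62
tool_pos: [0.4872, -0.065, 0.0831]
tool_rot: [0.002, 1.0, -0.017, 0.001]
contact_force: [2.8, -6.7, 0.4]
gripper_width: 0.202
grasp_force: 3.2
```

Call:
{"fn": "play_rows", "kwargs": {
  "steps": [
    [[0,-0.4,0,0,0,0],[0,-0.7,0,0,0,0],[0,-1,0,0,0,0],[0,-1,0,0,0,0]]
  ]
}}

```text
time: 12.95
tool_pos: [0.4862, -0.0624, 0.0822]
tool_rot: [-0.0, 1.0, -0.017, -0.0]
contact_force: [0.9, -2.5, -0.0]
gripper_width: 0.204
grasp_force: 1.0
```

Call:
{"fn": "play_rows", "kwargs": {
  "steps": [
    [[0,-0.3,0,0,0,0],[0,-0.6,0,0,0,0],[0,-0.6,0,0,0,0]]
  ]
}}

```text
time: 13.2
tool_pos: [0.4863, -0.0621, 0.0823]
tool_rot: [0.0, 1.0, -0.017, -0.0]
contact_force: [1.3, -4.1, -1.5]
gripper_width: 0.2
grasp_force: 1.6
```

Run:
```python
from h import *
p,d=vision.grab_frame("scene");cv2.imwrite("pics/s4.png",cv2.resize(p[140:220,260:360],(700,560),interpolation=2))
```

```text
(no output)
```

View pics/s4.png

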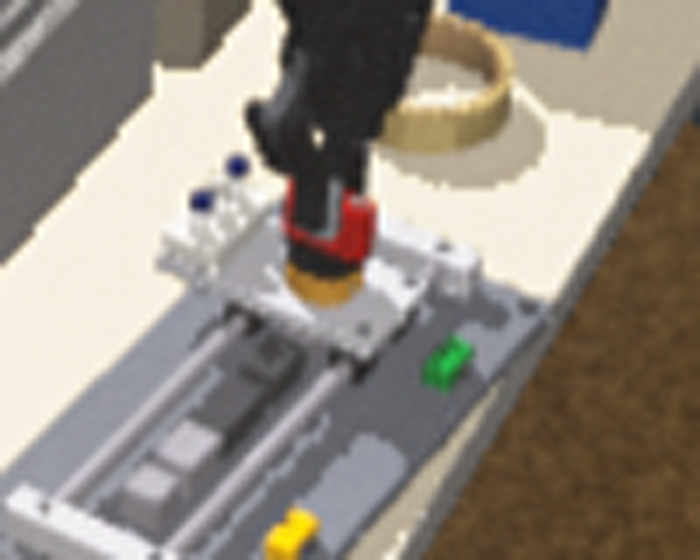

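The fingertip now ends above the bottom of the red bar (crop pixel (330,235)), so the knob seems to have dropped. I'll back off, open and check its height.

Call:
{"fn": "play_rows", "kwargs": {
  "steps": [
    [[0,1,0,0,0,0],[0,1.7,0,0,0,0],[0,1.7,0,0,0,0]]
  ]
}}

```text
time: 13.5
tool_pos: [0.4863, -0.0634, 0.0825]
tool_rot: [-0.001, 1.0, -0.017, -0.0]
contact_force: [0.4, -0.1, -0.1]
gripper_width: 0.198
grasp_force: 0.0
```

Call:
{"fn": "play_rows", "kwargs": {
  "steps": [
    [[0,0,0,0,0,0],[0,0,0,0,0,0],[0,0,0,0,0,0],[0,0,0,0,0,0],[0,0,-20,0,0,0],[0,0,-50,0,0,0],[0,0,-80,0,0,0],[-40,0,-110,0,0,0],[-80,0,-110,0,0,0],[-100,0,-110,0,0,0],[-100,0,-110,0,0,0]]
  ],
  "claw": 0
}}

```text
time: 14.42
tool_pos: [0.384, -0.0602, 0.193]
tool_rot: [0.0, 1.0, -0.017, 0.001]
contact_force: [0.2, 0.4, -0.3]
gripper_width: 0.5
grasp_force: 0.0
```

Run:
```python
from h import *
p,d=vision.grab_frame("scene");C=cloud("scene",d)
h=cv2.cvtColor(p,cv2.COLOR_BGR2HSV);m=(cv2.inRange(h,(0,150,100),(6,255,255))|cv2.inRange(h,(174,150,100),(180,255,255)))
def st(p,C,m,a,b,c,e):
    w=np.zeros_like(m);w[b:e,a:c]=m[b:e,a:c];N,L,S,ct=cv2.connectedComponentsWithStats(w);i=1+S[1:,4].argmax();P=C[L==i]
    return S[i],np.median(P,0).round(4),np.percentile(P[:,2],[5,95]).round(4)
print("now",st(p,C,m,260,140,360,220))
p0=cv2.imread("pics/scene0.png");h=cv2.cvtColor(p0,cv2.COLOR_BGR2HSV);m0=(cv2.inRange(h,(0,150,100),(6,255,255))|cv2.inRange(h,(174,150,100),(180,255,255)))
print("start",st(p0,cloud("scene",np.load("scened.npy")),m0,245,160,340,240))
s=manip.state();print(s['time'],s['tool_pos'],s['contact_force'])
cv2.imwrite("pics/s5.png",cv2.resize(p[140:220,260:360],(700,560),interpolation=2))
```

```text
now (array([301, 165,  12,  12,  99], dtype=int32), array([ 0.4864, -0.0575,  0.0865]), array([0.0711, 0.0969]))
start (array([291, 175,  13,  13, 110], dtype=int32), array([0.4886, 0.0024, 0.0861]), array([0.0701, 0.0984]))
14.4667 [ 0.38552682 -0.0603425   0.1929608 ] [0.55112979 0.09919027 0.92726575]
```

View pics/s5.png

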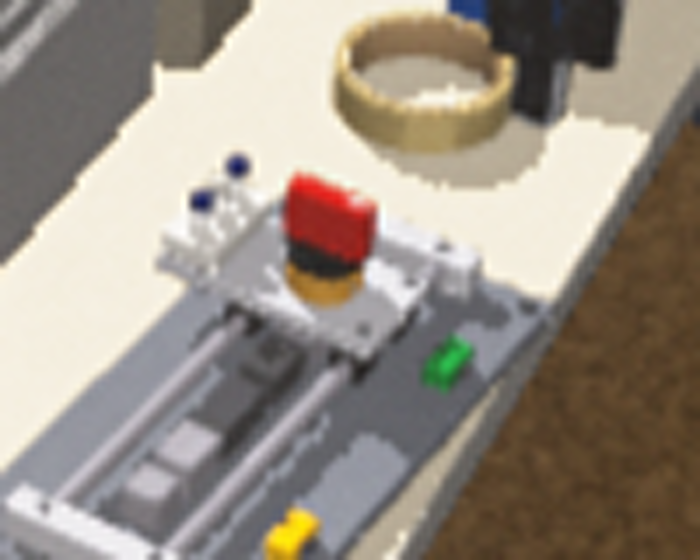

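The knob is at its home height again (0.0865 m now, 0.0861 m at the start). The carriage has moved about −60 mm, which agrees with the hole seen earlier, and nothing is touching it.

```bash
python3 -c "
from plant import order
print(order.job_done())"
```

```text
the job is handed in; nothing more can be done
None
```

The carriage is locked at the green-flag station with the pin fully home, about 9 mm from the flag's centre line. The knob is turned back and released, the arm is clear, and I handed the job in at about 14.5 s; it returned no verdict.

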